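Pack out the push clamp and hold it tight

TASK

The spring-return push clamp on the small bench fixture runs out of stroke before it reaches the aluminium block. Stand packing plates from the wooden rack upright, one behind the other, in the gap between the clamp's nose and the block, using only as many as it takes for the pushed clamp to squeeze them tight against the block; spare plates stay in the rack, and the bottles and the screwdriver are left alone. Finish while still holding the clamp pushed in, with the plates firmly squeezed: let go of it and the spring opens it again.

Things in the scene. Friction and masses are not known exactly. Their poses are not given: they have to be found in the camera images.
- fixture: Fixed level steel bed, 78 mm (its x) by 205 mm (its y, from -125 to +80), 10 mm thick; plates stand on its top. Origin on the underside, on the centre line of the slide; +y is the way the slide pushes, towards the aluminium block. The slide's nose face is at y = -45 mm when open, at y = 0 at full stroke.
- slide (a joint): Travel of the clamp slide: 0 open, where its spring (1.5 to 3.8 N) returns it when let go; 0.045 m full stroke, a hard stop. Steel nose 38 mm wide, its face 11 to 43 mm above the fixture's underside. If the slide is stopped firmly before full stroke, the plates are tight between nose and block; if it reaches full stroke they are loose and one more is needed.
- push_face (a point): Back face (looking to fixture -y) of the upright push plate, 62 mm above the fixture's underside; 65 mm behind the nose face. The plate, 44 mm wide, 10 mm thick, top 79 mm up, moves with the slide and is sprung on it: it gives forward 8 mm under 2.5 N (start) to 10.5 N (end), so press it well in to squeeze. Free room behind it.
- block_face (a point): Centre of the face of the fixed aluminium block that looks at the nose. Block 42 mm wide, 40 mm long, 32 mm high on the bed (top 42 mm above the fixture's underside), bolted somewhere between 5 and 27 mm beyond the nose's full stroke, so one or two plates are needed.
- rack: Fixed low wooden rack standing on a thin (3.5 mm) rubber mat, 66 by 112 mm; origin at the centre of its underside. Three slots across it at y = -30, 0, +30 mm (rack frame), 17.5 mm wide; their floor is 6 mm and the ribs between are 21 mm above the underside. The plates stand in the slots.
- plate_0_center (a point): Centre of a loose steel packing plate, one of three equal ones: 40 mm wide (its x), 15 mm thick (its y), 64 mm tall (its z), 0.12 kg. It starts standing in the rack's slot, its thickness along the rack's y. Grip it across its 40 mm width near the top.
- plate_1_center (a point): Centre of a loose steel packing plate, one of three equal ones: 40 mm wide (its x), 15 mm thick (its y), 64 mm tall (its z), 0.12 kg. It starts standing in the rack's slot, its thickness along the rack's y. Grip it across its 40 mm width near the top.
- plate_2_center (a point): Centre of a loose steel packing plate, one of three equal ones: 40 mm wide (its x), 15 mm thick (its y), 64 mm tall (its z), 0.12 kg. It starts standing in the rack's slot, its thickness along the rack's y. Grip it across its 40 mm width near the top.
- soda_bottle: White bottle with a red cap, 65 mm across, 164 mm tall, standing at the back; origin at the centre of its underside. Leave alone.
- dropper: Small blue dropper bottle, 34 mm across, 91 mm tall, standing at the front; origin at the centre of its underside. Leave alone.
- screwdriver: Short screwdriver with a wooden handle, 128 mm long, 24 mm high, lying at the front; origin under its middle. Leave alone.

How it is judged:
At the end, for the whole second after the job is handed in: Robot presses the slide, and slide a plate, and a plate the block, each with over 2 N. Every plate stands still: upright (within 7 degrees) in the gap within 15 mm of the centre line, or in the rack. The slide has under 18 mm of stroke left (no plate too many) (contact force between any of plate_0, plate_1, plate_2 and block above 2 N and contact force between any of plate_0, plate_1, plate_2 and slide above 2 N and value of joint slide above 0.027 m and contact force between any of the fingers, the arm and slide above 2 N and ((x of plate_0_center in the frame of fixture between -0.015 and 0.015 m and y of plate_0_center in the frame of fixture between -0.02 and 0.03 m and z of plate_0_center in the frame of fixture between 0.035 and 0.048 m and angle between plate_0_center's own z axis and vertical below 0.12 rad) or (x of plate_0_center in the frame of rack between -0.02 and 0.02 m and y of plate_0_center in the frame of rack between -0.045 and 0.045 m and z of plate_0_center in the frame of rack between 0.03 and 0.045 m)) and ((x of plate_1_center in the frame of fixture between -0.015 and 0.015 m and y of plate_1_center in the frame of fixture between -0.02 and 0.03 m and z of plate_1_center in the frame of fixture between 0.035 and 0.048 m and angle between plate_1_center's own z axis and vertical below 0.12 rad) or (x of plate_1_center in the frame of rack between -0.02 and 0.02 m and y of plate_1_center in the frame of rack between -0.045 and 0.045 m and z of plate_1_center in the frame of rack between 0.03 and 0.045 m)) and ((x of plate_2_center in the frame of fixture between -0.015 and 0.015 m and y of plate_2_center in the frame of fixture between -0.02 and 0.03 m and z of plate_2_center in the frame of fixture between 0.035 and 0.048 m and angle between plate_2_center's own z axis and vertical below 0.12 rad) or (x of plate_2_center in the frame of rack between -0.02 and 0.02 m and y of plate_2_center in the frame of rack between -0.045 and 0.045 m and z of plate_2_center in the frame of rack between 0.03 and 0.045 m)) and linear speed of each of plate_0, plate_1, plate_2 below 0.01 m/s); the arm keeps its last pose, push and grip.
It fails at once if the soda bottle is shifted by more than 30 mm (distance of soda_bottle from where it was at the start of the episode above 0.03 m).
It fails at once if the dropper is shifted by more than 30 mm (distance of dropper from where it was at the start of the episode above 0.03 m).
It fails at once if the screwdriver is shifted by more than 30 mm (distance of screwdriver from where it was at the start of the episode above 0.03 m).
It also fails if it takes over 69 s, if anything falls off the work surface, if the arm or the gripper's body presses on something with over 40 N, if the wrist force passes 120 N, or if a joint passes its speed limit or range.

ROBOT

A 6-joint arm with a two-finger parallel gripper is mounted at the origin on a cart in front of the work surface, level with it; the furniture and walls round the work are solid. World frame = base frame: x ahead of the robot, y to its left, z up, the work surface at z = 0. Lengths are in m, angles in rad, forces in N, time in s.
With the tool pointing down it reaches from about 0.225 to 0.875 m from the base axis. Payload 3.4 kg.
Tool frame: the origin (TCP) lies between the finger pads; the fingertips stand 8 mm ahead of it and the grasp point (between the pads) lies 11 mm behind it; z points along the fingers, y is the line along which they close (so a half turn about z gives the same grasp; the last joint's range is limited). The gripper opens to 85 mm and grips with 20 to 120 N. Pads are 22 mm wide; open, the fingers measure 114 mm over their backs; the gripper's body (76 mm by 85 mm) begins 54 mm behind the grasp point. The pads swing forward as they close: fully open they stand 13 mm farther back than shut.
Start: joints at [-1.335, 0.276, 1.505, -0, 1.361, -0.121], TCP at [0.201, -0.539, 0.239] pointing down, gripper open.
Joint ranges: [-2.89, 2.89], [-0.75, 2.08], [0.22, 2.7], [-1.18, 4.32], [0.11, 2.71], [-2.7, 2.7]. Speed limits (rad/s): [2.57, 2.57, 3.14, 3.14, 3.14, 3.14].

INTERFACE

Orientations are given as a unit quaternion [w, x, y, z].
In Python, from rig import manip gives the robot as it stands.
- The arm moves only by the tool move_arm, never from a script. Its argument "deltas" is a list that holds one entry, the list of rows, each a list of 5 numbers: the shift along the tool's x, y, z normalised to -1 to 1, where 1 is 80 cm, then the turn about the tool's z normalised to -1 to 1, where 1 is 120 degrees, then the closure, from -1 (fully open) to 1 (shut). In form: [[[tx, ty, tz, twist, grip], ...]]. A call has 1 to 12 rows; each row is the pose to reach, as a shift and turn from the pose commanded when the call began, along the tool's axes at that moment; what a row does not reach only later rows make up. A row lasts 1/10 s, in which the tool goes at most 50 mm and 8.59 degrees, less where a joint would pass 70% of its speed; a pose out of reach is approached as far as the arm can. A call with a number of a shift or a turn outside -1 to 1 is refused whole. A call with a gripper value outside its range is refused whole. The fingers move at their own pace and stop on an object; "squeeze" is the grip in N (left out, the last holds). Time passes only in rows, so rows that repeat a pose let the fingers close. It gives the time, the measured TCP pose, the force, the opening and the grip force at its end, in the units of the state.
- manip.get_state(): the state, without advancing time (a new reading comes with each control period).
- manip.get_image(name): name is "scene" or "side" or "wrist"; returns the picture (400x640x3 uint8, red, green, blue); there is no depth.
- manip.camera_params(name): a dict with "fx", "fy", "cx", "cy" (pixels), "R" (3x3) and "t" (3): a world point X has camera coordinates R X + t; the wrist camera has in their place "tool_from_camera" (4x4, takes a point from camera to tool coordinates, whose origin is the TCP and whose axes are the flange's). Camera axes: x right, y down, z forward; pixel columns grow to the right and rows downward; lengths in m; the calibration is good to about 2 mm. A picture is of the moment at which its call begins: read the wrist's pose just before it. camera_params takes no time and is no camera call.
- manip.sign_off(): hands the job in; it is judged then, once.
The state is a dict: "clock": time; "qpos": joint angles; "qd": joint speeds; "effort": joint torques, N m; "position": TCP position; "ee_rot": TCP orientation; "contact_force": force on the tool from outside, world axes, zero at the start; "moment": the same for the moment, N m; "width": finger opening in m; "gripper_force": force on a finger pad.
Only numpy, scipy, OpenCV 4.12 (cv2) and the standard library are available. Lean on these libraries where they do the work, as an engineer would, in place of code of your own. Each camera call takes 0.05 s, during which the arm holds its last target. There are 200 camera calls.

## Working session

There is one attempt and no reset: what is moved stays moved. The work goes in short steps, Python scripts to look and compute and a tool call to move; the robot and the scene stay as the last step left them, time stands still between calls to the robot, and variables do not carry over. Pictures are saved under pics/ and viewed, at most 10 in all, crops included, and the job is handed in when it is done.

Besides the shell and the picture viewer there is one more tool, called after "Emit:" by a JSON object that holds its "api" and its "payload". move_arm: Moves the arm, as the interface text tells. Scaled input: -1 to 1 covers 80 cm each way for a shift and 120 degrees each way for a turn. Its arguments: {"type":"object","properties":{"deltas":{"type":"array","items":{"type":"array","items":{"type":"array","items":{"type":"number","minimum":-1,"maximum":1}}}},"squeeze":{"type":"number"}},"required":["deltas"]}

```bash
mkdir -p pics
python3 - <<'E'
from rig import manip
import cv2,numpy as np
s=manip.get_state();print(s)
for n in("scene","side"):
    im=manip.get_image(n);cv2.imwrite(f"pics/{n}0.png",im[:,:,::-1])
    p=manip.camera_params(n);print(n,p)
print(manip.camera_params("wrist"))
E
```

```text
{'clock': 0.0, 'qpos': array([-1.33501207e+00,  2.76612933e-01,  1.50615109e+00,  1.23564999e-05,
        1.36069724e+00, -1.20989323e-01]), 'qd': array([-8.95448551e-04, -9.68586218e-04,  5.13857988e-05, -4.72455369e-04,
       -3.07264767e-04, -1.50512072e-03]), 'effort': array([ 4.16894036e-04, -4.16768003e+01, -2.45803463e+01, -2.06740051e-04,
        1.11413226e-02,  3.91983022e-06]), 'position': array([ 0.20070281, -0.53828047,  0.23842232]), 'ee_rot': array([-9.33113078e-04,  9.84131025e-01,  1.77440843e-01, -4.75660700e-05]), 'contact_force': array([ 1.01226431,  0.71828761, -0.49602502]), 'moment': array([0.01556629, 0.02118488, 0.01044954]), 'gripper_force': 0.0, 'width': 0.08550870518102827}
scene {'fx': 445.42065351517215, 'fy': 445.42065351517215, 'cx': 313.7512460771713, 'cy': 197.2328983496385, 'R': array([[-0.61679612, -0.78701275, -0.01317092],
       [-0.60743619,  0.48656704, -0.62791225],
       [ 0.50058348, -0.37929334, -0.77817269]]), 't': array([0.34164542, 0.41128756, 0.82466357])}
side {'fx': 427.18600710138384, 'fy': 427.18600710138384, 'cx': 318.8438068647046, 'cy': 202.8405197531378, 'R': array([[-0.90531936, -0.42445837, -0.01522991],
       [-0.26829258,  0.59929858, -0.75422828],
       [ 0.32926577, -0.67873139, -0.65643564]]), 't': array([0.53225609, 0.21556664, 0.86164319])}
{'fx': 344.149081058626, 'fy': 344.149081058626, 'cx': 321.7319251027622, 'cy': 197.40152709045418, 'tool_from_camera': array([[ 3.82605076e-04, -9.57611749e-01, -2.88061786e-01,
         7.31802600e-02],
       [ 9.99998690e-01,  8.19485226e-04, -1.39603420e-03,
        -1.08847384e-03],
       [ 1.57292113e-03, -2.88060875e-01,  9.57610807e-01,
        -1.34851438e-01],
       [ 0.00000000e+00,  0.00000000e+00,  0.00000000e+00,
         1.00000000e+00]])}
```

View pics/scene0.png

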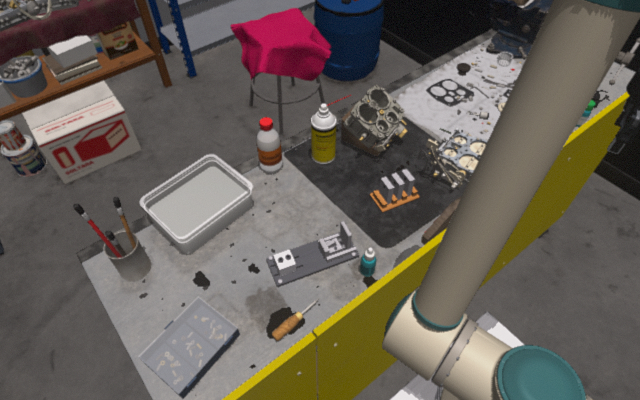

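View pics/side0.png

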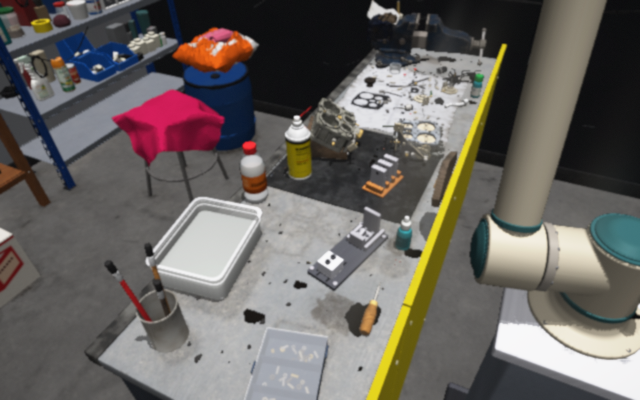

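The scene view shows the fixture near (312,258) with the block at (285,258) and the push plate at (345,235). The orange rack with three plates is at (397,190), the dropper at (369,262), the screwdriver at (295,320) and the soda bottle at (269,145).

```bash
python3 - <<'E'
import cv2
im=cv2.imread("pics/scene0.png")[155:295,255:435]
cv2.imwrite("pics/c1.png",cv2.resize(im,None,fx=4.2,fy=4.2,interpolation=cv2.INTER_CUBIC))
E
cat > h.py <<'E'
import numpy as np,cv2
from rig import manip
from scipy.spatial.transform import Rotation as Ro
def ray(n,u,v,st=None):
    p=manip.camera_params(n); d=np.array([(u-p['cx'])/p['fx'],(v-p['cy'])/p['fy'],1])
    if n=='wrist':
        T=tool(st)@p['tool_from_camera']; return T[:3,3],T[:3,:3]@d
    return -p['R'].T@p['t'],p['R'].T@d
def tool(s):
    T=np.eye(4);q=s['ee_rot'];T[:3,:3]=Ro.from_quat([q[1],q[2],q[3],q[0]]).as_matrix();T[:3,3]=s['position'];return T
def onz(n,u,v,z,st=None):
    o,d=ray(n,u,v,st);return o+d*(z-o[2])/d[2]
E
python3 -c "
from h import *
for u,v,z in[(397,190,.03),(312,262,.01),(369,272,0),(295,320,0),(269,168,0)]:print(onz('scene',u,v,z).round(3))"
```

```text
[ 0.496 -0.225  0.03 ]
[0.474 0.067 0.01 ]
[ 0.377 -0.022  0.   ]
[0.389 0.18  0.   ]
[ 0.788 -0.027  0.   ]
```

View pics/c1.png

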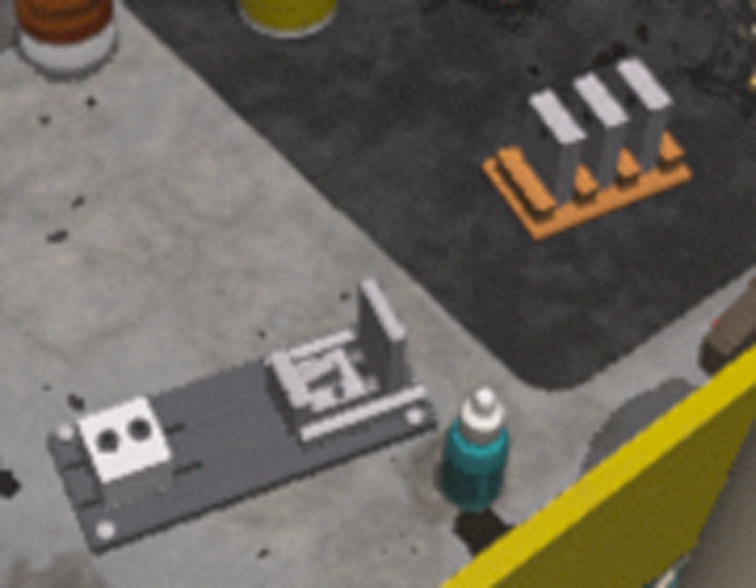

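The enlarged crop shows the three plate tops centred at (557,117), (601,99) and (645,85). The bed's left, front and right corners are at (50,437), (97,548) and (437,423), and the block top spans (78,413), (145,397), (172,460), (105,480).

Run:
```python
from h import *
def c(u,v,z):
    return onz('scene',255+(u+.5)/4.2-.5,155+(v+.5)/4.2-.5,z)
P=[c(*p,.0735)[:2] for p in[(557,117),(601,99),(645,85)]]
print("plates",np.round(P,4)); d=P[2]-P[0];print("rack y dir deg",np.degrees(np.arctan2(d[1],d[0])),np.linalg.norm(d))
L,F,R=[c(*p,.01)[:2] for p in[(50,437),(97,546),(437,420)]]
print("bed",L,F,R,np.linalg.norm(F-L),np.linalg.norm(R-F))
y=(F-R)/np.linalg.norm(F-R);print("fix y deg",np.degrees(np.arctan2(y[1],y[0])))
x=np.array([y[1],-y[0]]);mid=(L+F)/2;org=mid-.08*y;print("org",org)
B=np.array([c(*p,.042)[:2] for p in[(78,413),(145,397),(172,460),(105,480)]])-org
print("block",np.c_[B@x,B@y].round(4))
N=np.array([c(*p,.079)[:2] for p in[(363,282),(372,279),(405,333),(393,338)]])-org
print("pushplate",np.c_[N@x,N@y].round(4))
```

```text
plates [[ 0.5061 -0.1931]
 [ 0.5    -0.223 ]
 [ 0.4916 -0.2512]]
rack y dir deg -103.9900773993168 0.059813506226177766
bed [0.54731707 0.14457096] [0.4762727 0.1628101] [ 0.42213723 -0.03010344] 0.07334827007758665 0.20036537814215746
fix y deg 74.32479882275913
org [0.49018019 0.07666583]
block [[ 0.0255  0.0654]
 [ 0.0209  0.0286]
 [-0.0213  0.0291]
 [-0.0189  0.0658]]
pushplate [[ 0.0209 -0.0998]
 [ 0.0208 -0.1051]
 [-0.0181 -0.1064]
 [-0.0185 -0.0992]]
```

```bash
cat >> h.py <<'E'
def row(p,ang):
    "move row for TCP at p, tool x heading ang (deg, world)"
    s=manip.get_state();T=tool(s);d=T[:3,:3].T@(np.array(p)-T[:3,3])/.8
    a=np.degrees(np.arctan2(T[1,0],T[0,0]));t=-((ang-a+180)%360-180)/120
    print("at",T[:3,3].round(4),"head",a.round(2),"tilt",T[2,2].round(4),"row",d.round(4),round(t,4))
E
python3 -c "
from h import *
row([.500,-.223,.17],75.5)"
```

```text
at [ 0.2007 -0.5383  0.2386] head 20.44 tilt -1.0 row [ 0.4882 -0.2386  0.0862] -0.4588
```

Emit:
{"api": "move_arm", "payload": {"deltas": [[[0.488,-0.239,0.086,-0.459,-1],[0.488,-0.239,0.086,-0.459,-1],[0.488,-0.239,0.086,-0.459,-1],[0.488,-0.239,0.086,-0.459,-1],[0.488,-0.239,0.086,-0.459,-1],[0.488,-0.239,0.086,-0.459,-1],[0.488,-0.239,0.086,-0.459,-1],[0.488,-0.239,0.086,-0.459,-1],[0.488,-0.239,0.086,-0.459,-1],[0.488,-0.239,0.086,-0.459,-1],[0.488,-0.239,0.086,-0.459,-1],[0.488,-0.239,0.086,-0.459,-1]]]}}

```text
clock: 1.3
position: [0.4992, -0.224, 0.1704]
ee_rot: [-0.0, 0.791, 0.612, -0.0]
contact_force: [-0.4, 0.1, 0.5]
width: 0.0857
gripper_force: 0.0
```

Run:
```python
from h import *
s=manip.get_state();im=manip.get_image('wrist');cv2.imwrite("pics/w1.png",im[:,:,::-1])
np.save("w1.npy",tool(s));print(s['clock'],s['position'],s['ee_rot'],s['contact_force'])
row([.5,-.223,.17],75.5)
```

```text
1.3 [ 0.4991795  -0.22396755  0.17042299] [-6.95323732e-05  7.90716862e-01  6.12181870e-01 -4.43465599e-04] [-0.44496477  0.1436754   0.48627801]
at [ 0.4991 -0.2243  0.1706] head 75.44 tilt -1.0 row [0.0019 0.0007 0.0007] -0.0005
```

View pics/w1.png

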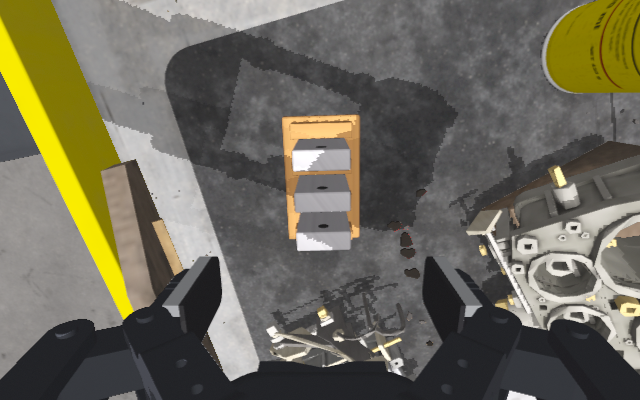

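The wrist view shows the three plates in the rack with their light top faces at A (322,160), B (322,199) and C (324,240), squared up to the image axes. The gripper pads flank them to left and right.

Run:
```python
from h import *
s=manip.get_state();im=cv2.imread("pics/w1.png");g=cv2.cvtColor(im,cv2.COLOR_BGR2HSV)
print(g[130:256:3,305,2]);print(g[130:256:3,305,1]); 
for v in(162,203,243):print(v,g[v,285:362:2,2])
for q in[(322,160.5),(322.5,199.5),(324,240)]:print(onz('wrist',*q,.0735,s).round(4))
```

```text
[255 255 255 108 108 108 108 244 255 255 255 255 254 255 199  96 108 108
 108 107 108 163 174 173 173 173 171 162 107 107 107 107 108 108 135 247
 247 246 243 240 213  79]
[124 128 128   9   9   7   7   4   0   0   2   4   4   0 141  13   5   7
   5   5   7   5   6   4   6   6   6   6   5   7   7   7   9   5   6   4
   4   5   4   4   5   3]
162 [162 183 186 165 230 253 253 255 255 255 255 255 255 213 177 178 175 171
 172 177 175 178 179 178 175 175 176 177 178 179 178 180 166 160 178 182
 184 120  59]
203 [ 96 200 236 239 219 154 170 171 172 173 172 173 173 174 174 176 175 169
 170 174 172 175 176 174 173 173 175 175 175 176 175 177 166 170 177 180
 182 114  52]
243 [ 81  81  81  81  79  81 213 242 242 243 244 244 244 244 244 246 247 246
 239 231 198 171 174 174 172 170 172 173 172 173 174 173 167  98  89  89
  92  97 100]
[ 0.5061 -0.1942  0.0735]
[ 0.4995 -0.2212  0.0735]
[ 0.4928 -0.2514  0.0735]
```

Run:
```python
from h import *
row([.506,-.194,.12],76);row([.506,-.194,.055],76)
```

```text
at [ 0.4991 -0.2243  0.1706] head 75.44 tilt -1.0 row [ 0.0389 -0.0012  0.0632] -0.0046
at [ 0.4991 -0.2243  0.1706] head 75.44 tilt -1.0 row [ 0.0389 -0.0011  0.1444] -0.0046
```

Emit:
{"api": "move_arm", "payload": {"deltas": [[[0.039,-0.001,0.05,-0.005,-1],[0.039,-0.001,0.08,-0.005,-1],[0.039,-0.001,0.11,-0.005,-1],[0.039,-0.001,0.13,-0.005,-1],[0.039,-0.001,0.144,-0.005,-1],[0.039,-0.001,0.144,-0.005,-1],[0.039,-0.001,0.144,-0.005,1],[0.039,-0.001,0.144,-0.005,1],[0.039,-0.001,0.144,-0.005,1],[0.039,-0.001,0.144,-0.005,1],[0.039,-0.001,0.144,-0.005,1],[0.039,-0.001,0.144,-0.005,1]]], "squeeze": 40}}

```text
clock: 2.55
position: [0.5074, -0.1932, 0.0563]
ee_rot: [0.001, 0.787, 0.617, 0.0]
contact_force: [-1.2, -0.8, 5.6]
width: 0.0393
gripper_force: 40.6
```

Run:
```python
from h import *
row([.4766,.0285,.18],74.5)
```

```text
at [ 0.5074 -0.1932  0.0563] head 76.14 tilt -1.0 row [ 0.2598 -0.1035 -0.155 ] 0.0136
```

Emit:
{"api": "move_arm", "payload": {"deltas": [[[0,0,-0.04,0,1],[0,0,-0.1,0,1],[0.03,-0.015,-0.155,0.014,1],[0.09,-0.04,-0.155,0.014,1],[0.15,-0.06,-0.155,0.014,1],[0.2,-0.08,-0.155,0.014,1],[0.26,-0.1035,-0.155,0.014,1],[0.26,-0.1035,-0.155,0.014,1],[0.26,-0.1035,-0.155,0.014,1],[0.26,-0.1035,-0.155,0.014,1]]]}}

```text
clock: 3.55
position: [0.4766, 0.0283, 0.1792]
ee_rot: [0.0, 0.796, 0.605, -0.0]
contact_force: [-0.1, -0.6, -0.6]
width: 0.0391
gripper_force: 41.2
```

Run:
```python
from h import *
s=manip.get_state();im=manip.get_image('wrist');cv2.imwrite("pics/w2.png",im[:,:,::-1])
np.save("w2.npy",tool(s));print(s['clock'],s['position'],s['width'],s['contact_force'])
```

```text
3.55 [0.47658563 0.02827178 0.17917861] 0.0391320091470866 [-0.11604849 -0.64603365 -0.56104709]
```

View pics/w2.png

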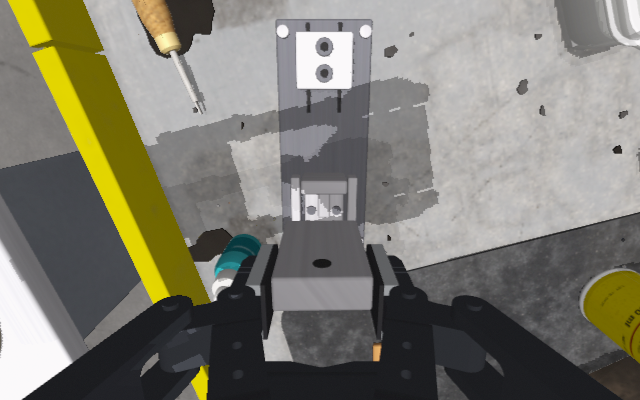

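The wrist view shows the bed's far corners at (278,19) and (373,20), and the block top from (296,32) to (352,90) with its face edge at row 90. The slide nose front is near row 180, and the held plate is at (322,290).

Run:
```python
from h import *
s=manip.get_state()
g=cv2.cvtColor(cv2.imread("pics/w2.png"),cv2.COLOR_BGR2GRAY)
print(g[165:225,324].tolist());print(g[80:100,324].tolist());print(g[10:30,324].tolist())
for v in(25,60,120,150):print(v,[(u,int(g[v,u])) for u in list(range(272,302,2))+list(range(346,378,2))])
for n,u,v,z in[("cornerL",277,19,.01),("cornerR",373,19,.01),("blkL",296,89.5,.042),("blkR",352.5,89.5,.042),("blkTL",296,32,.042),("blkTR",352,32,.042),("nose181 z43",324,180,.043)]:print(n,onz('wrist',u,v,z,s).round(4))
```

```text
[83, 82, 81, 83, 83, 82, 82, 83, 86, 87, 87, 89, 87, 89, 89, 97, 132, 144, 150, 150, 149, 149, 149, 148, 148, 147, 146, 147, 133, 130, 154, 154, 154, 155, 155, 155, 155, 155, 156, 156, 159, 178, 184, 219, 220, 219, 220, 220, 220, 221, 221, 208, 155, 150, 149, 133, 90, 91, 89, 89]
[145, 140, 143, 250, 250, 250, 250, 248, 220, 111, 135, 142, 144, 144, 144, 144, 144, 141, 110, 110]
[190, 190, 189, 188, 188, 187, 186, 186, 182, 122, 135, 148, 146, 146, 146, 146, 146, 146, 146, 146]
25 [(272, 182), (274, 182), (276, 122), (278, 150), (280, 220), (282, 238), (284, 221), (286, 155), (288, 145), (290, 146), (292, 148), (294, 146), (296, 143), (298, 146), (300, 147), (346, 146), (348, 147), (350, 148), (352, 147), (354, 145), (356, 143), (358, 147), (360, 147), (362, 150), (364, 227), (366, 232), (368, 190), (370, 147), (372, 151), (374, 187), (376, 187)]
60 [(272, 184), (274, 184), (276, 162), (278, 133), (280, 146), (282, 146), (284, 147), (286, 147), (288, 142), (290, 146), (292, 146), (294, 145), (296, 224), (298, 250), (300, 250), (346, 250), (348, 249), (350, 250), (352, 167), (354, 136
[... 365 characters left out ...]
356, 94), (358, 95), (360, 94), (362, 93), (364, 95), (366, 95), (368, 82), (370, 133), (372, 135), (374, 135), (376, 136)]
150 [(272, 178), (274, 175), (276, 179), (278, 181), (280, 139), (282, 140), (284, 143), (286, 145), (288, 145), (290, 145), (292, 143), (294, 143), (296, 142), (298, 141), (300, 142), (346, 83), (348, 83), (350, 82), (352, 81), (354, 83), (356, 84), (358, 83), (360, 83), (362, 81), (364, 83), (366, 78), (368, 100), (370, 105), (372, 104), (374, 106), (376, 105)]
cornerL [0.4767 0.1645 0.01  ]
cornerR [0.5505 0.1439 0.01  ]
blkL [0.4779 0.108  0.042 ]
blkR [0.519  0.0966 0.042 ]
blkTL [0.4894 0.1459 0.042 ]
blkTR [0.5283 0.1351 0.042 ]
nose181 z43 [0.4796 0.035  0.043 ]
```

Run:
```python
from h import *
s=manip.get_state();T=np.load("w2.npy")
y=np.array([.2756,.9613]);o=np.array([.4916,.0773])
print("nose y",(onz('wrist',324,194,.043,s)[:2]-o)@y)
g=cv2.cvtColor(cv2.imread("pics/w2.png"),cv2.COLOR_BGR2GRAY);print(g[264:322,300].tolist())
zt=s['position'][2]+.0172
for v in(277.5,310.5):print("plate top tool xy",(np.linalg.inv(T)@np.r_[onz('wrist',322,v,zt,s),1])[:2].round(4))
p=o+y*.0165
print(p);row([*p,.10],74.1);row([*p,.0575],74.1)
```

```text
nose y -0.05582230415340016
[91, 92, 90, 90, 90, 90, 90, 90, 90, 89, 89, 90, 92, 111, 129, 139, 145, 149, 153, 152, 152, 151, 151, 151, 150, 150, 150, 150, 150, 149, 148, 148, 148, 148, 147, 148, 148, 148, 148, 148, 148, 148, 148, 148, 147, 139, 111, 75, 75, 75, 72, 71, 72, 75, 75, 75, 76, 77]
plate top tool xy [ 0.0064 -0.0005]
plate top tool xy [-0.0082 -0.0005]
[0.4961474  0.09316145]
at [0.4767 0.0278 0.1792] head 74.38 tilt -1.0 row [0.0852 0.0014 0.0989] 0.0024
at [0.4767 0.0278 0.1792] head 74.38 tilt -1.0 row [0.0853 0.0014 0.152 ] 0.0024
```

Emit:
{"api": "move_arm", "payload": {"deltas": [[[0.045,0.001,0.03,0.002,1],[0.0865,0.001,0.06,0.002,1],[0.0865,0.001,0.09,0.002,1],[0.0865,0.001,0.115,0.002,1],[0.0865,0.001,0.132,0.002,1],[0.0865,0.001,0.145,0.002,1],[0.0865,0.001,0.152,0.002,1],[0.0865,0.001,0.152,0.002,1],[0.0865,0.001,0.152,0.002,1]]]}}

```text
clock: 4.5
position: [0.4965, 0.0949, 0.0581]
ee_rot: [0.0, 0.798, 0.603, 0.0]
contact_force: [0.3, 0.3, -0.4]
width: 0.039
gripper_force: 41.2
```

Emit:
{"api": "move_arm", "payload": {"deltas": [[[0,0,0.001,0,1],[0,0,0.0015,0,1],[0,0,0.0015,0,1]]]}}

```text
clock: 4.8
position: [0.496, 0.0953, 0.0568]
ee_rot: [0.0, 0.798, 0.603, 0.0]
contact_force: [0.0, -0.7, -0.7]
width: 0.0392
gripper_force: 41.3
```

Emit:
{"api": "move_arm", "payload": {"deltas": [[[0,0,0.001,0,1],[0,0,0.001,0,0.3],[0,0,0.001,0,-0.5],[0,0,0.001,0,-1],[0,0,0.001,0,-1],[0,0,0.001,0,-1],[0,0,-0.03,0,-1],[0,0,-0.07,0,-1],[0,0,-0.1,0,-1],[0,0,-0.14,0,-1],[0,0,-0.14,0,-1]]]}}

```text
clock: 5.9
position: [0.4987, 0.0956, 0.1725]
ee_rot: [0.003, 0.798, 0.603, 0.004]
contact_force: [0.6, 0.0, -0.5]
width: 0.0855
gripper_force: 0.0
```

Run:
```python
from h import *
row([.4995,-.223,.17],76);row([.4995,-.223,.0555],76)
```

```text
at [0.4987 0.0956 0.1725] head 74.21 tilt -1.0 row [-0.3829  0.1093  0.003 ] -0.0149
at [0.4987 0.0956 0.1725] head 74.21 tilt -1.0 row [-0.3833  0.1081  0.1461] -0.0149
```

Emit:
{"api": "move_arm", "payload": {"deltas": [[[-0.06,0.017,0.002,-0.015,-1],[-0.12,0.034,0.002,-0.015,-1],[-0.18,0.05,0.002,-0.015,-1],[-0.24,0.068,0.002,-0.015,-1],[-0.3,0.085,0.002,-0.015,-1],[-0.36,0.1,0.002,-0.015,-1],[-0.383,0.109,0.002,-0.015,-1],[-0.383,0.109,0.002,-0.015,-1],[-0.383,0.109,0.002,-0.015,-1],[-0.383,0.109,0.002,-0.015,-1]]]}}

```text
clock: 6.9
position: [0.4959, -0.2214, 0.1665]
ee_rot: [-0.001, 0.788, 0.616, 0.0]
contact_force: [-0.0, -0.5, 0.1]
width: 0.085
gripper_force: 0.0
```

Run:
```python
from h import *
s=manip.get_state();im=manip.get_image('wrist');sc=manip.get_image('side')
a=cv2.resize(im[100:280,220:420],(600,540));b=cv2.resize(sc[195:295,290:400],(0,0),fx=4,fy=4)
cv2.imwrite("pics/w3.png",cv2.resize(im[110:270,250:400],None,fx=2.4,fy=2.4)[:,:,::-1])
A=cv2.resize(im[110:270,250:400],(375,400));B=cv2.resize(sc[195:295,290:396],(424,400));cv2.imwrite("pics/m3.png",np.hstack([A,B])[:,:,::-1])
np.save("w3.npy",tool(s));row([.4995,-.223,.0555],76)
g=cv2.cvtColor(im,cv2.COLOR_RGB2GRAY)
for u in(305,335):print([(v,int(g[v,u])) for v in range(140,262,3)])
```

```text
at [ 0.4961 -0.2215  0.1668] head 76.11 tilt -1.0 row [-0.0009  0.0046  0.1392] 0.001
[(140, 207), (143, 198), (146, 199), (149, 198), (152, 198), (155, 135), (158, 149), (161, 84), (164, 140), (167, 149), (170, 152), (173, 158), (176, 157), (179, 107), (182, 107), (185, 107), (188, 108), (191, 108), (194, 107), (197, 160), (200, 173), (203, 173), (206, 171), (209, 169), (212, 169), (215, 165), (218, 106), (221, 106), (224, 106), (227, 108), (230, 107), (233, 107), (236, 117), (239, 200), (242, 245), (245, 242), (248, 240), (251, 239), (254, 232), (257, 89), (260, 90)]
[(140, 151), (143, 140), (146, 140), (149, 139), (152, 140), (155, 139), (158, 140), (161, 85), (164, 134), (167, 136), (170, 140), (173, 144), (176, 140), (179, 108), (182, 107), (185, 108), (188, 108), (191, 107), (194, 108), (197, 165), (200, 174), (203, 174), (206, 175), (209, 175), (212, 172), (215, 158), (218, 108), (221, 108), (224, 107), (227, 108), (230, 107), (233, 108), (236, 134), (239, 171), (242, 170), (245, 172), (248, 174), (251, 170), (254, 178), (257, 81), (260, 78)]
```

View pics/m3.png

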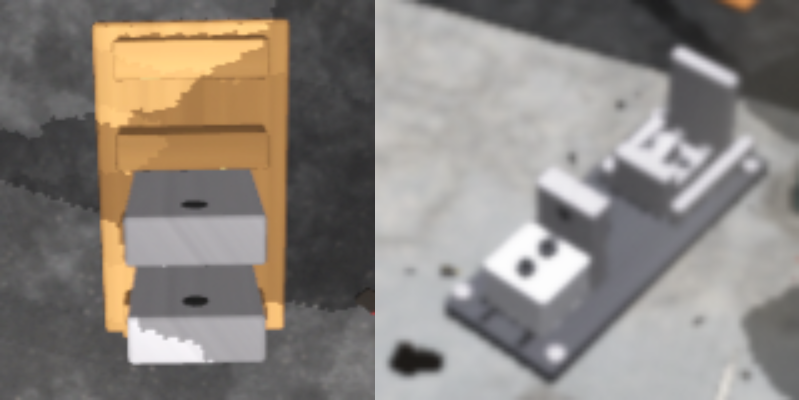

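The left half shows plate B's top centred at wrist pixel (328,206), ready to be grasped. The right half shows the first plate standing upright and squarely in front of the block.

Run:
```python
from h import *
s=manip.get_state();p=onz('wrist',328,206,.0735,s);print(p)
row([*p[:2],.056],76)
```

```text
[ 0.49935989 -0.2226824   0.0735    ]
at [ 0.4961 -0.2215  0.1668] head 76.11 tilt -1.0 row [-0.0005  0.0043  0.1385] 0.001
```

Emit:
{"api": "move_arm", "payload": {"deltas": [[[-0.0005,0.0043,0.04,0.001,-1],[-0.0005,0.0043,0.08,0.001,-1],[-0.0005,0.0043,0.11,0.001,-1],[-0.0005,0.0043,0.13,0.001,-1],[-0.0005,0.0043,0.1385,0.001,-1],[-0.0005,0.0043,0.1385,0.001,-1],[-0.0005,0.0043,0.1385,0.001,1],[-0.0005,0.0043,0.1385,0.001,1],[-0.0005,0.0043,0.1385,0.001,1],[-0.0005,0.0043,0.1385,0.001,1],[-0.0005,0.0043,0.1385,0.001,1],[-0.0005,0.0043,0.1385,0.001,1]]]}}

```text
clock: 8.2
position: [0.4999, -0.2247, 0.0571]
ee_rot: [0.001, 0.789, 0.615, 0.0]
contact_force: [-0.4, 0.4, 6.0]
width: 0.039
gripper_force: 40.4
```

Run:
```python
from h import *
s=manip.get_state();print(s['contact_force'],s['width'])
y=np.array([.2756,.9613]);o=np.array([.4916,.0773])
row([*(o-y*.03),.18],74.1)
```

```text
[-0.4023632   0.40673369  6.00820317] 0.039024510534718115
at [ 0.4999 -0.2247  0.0571] head 75.87 tilt -1.0 row [ 0.326  -0.1032 -0.1539] 0.0148
```

Emit:
{"api": "move_arm", "payload": {"deltas": [[[0,0,-0.04,0,1],[0,0,-0.1,0,1],[0.04,-0.013,-0.154,0.015,1],[0.1,-0.032,-0.154,0.015,1],[0.16,-0.051,-0.154,0.015,1],[0.22,-0.07,-0.154,0.015,1],[0.28,-0.089,-0.154,0.015,1],[0.326,-0.103,-0.154,0.015,1],[0.326,-0.103,-0.154,0.015,1],[0.326,-0.103,-0.154,0.015,1],[0.326,-0.103,-0.154,0.015,1]]]}}

```text
clock: 9.3
position: [0.4832, 0.0477, 0.1791]
ee_rot: [0.0, 0.798, 0.602, -0.0]
contact_force: [-1.4, -0.7, -1.8]
width: 0.0392
gripper_force: 41.4
```

Run:
```python
from h import *
s=manip.get_state();im=manip.get_image('wrist');cv2.imwrite("pics/w4.png",im[:,:,::-1])
T=tool(s);g=cv2.cvtColor(im,cv2.COLOR_RGB2GRAY);print(g[262:322,300].tolist())
y=np.array([.2756,.9613]);o=np.array([.4916,.0773])
p=o-y*.004;print(s['position'])
row([*p,.0585],74.1)
for v in(277.5,310.5):print((np.linalg.inv(T)@np.r_[onz('wrist',322,v,s['position'][2]+.0164,s),1])[:2].round(4))
```

```text
[92, 92, 92, 92, 91, 92, 92, 91, 96, 118, 137, 143, 148, 154, 155, 155, 154, 154, 153, 153, 153, 152, 152, 152, 152, 151, 150, 150, 150, 150, 150, 150, 150, 150, 150, 151, 151, 150, 150, 150, 150, 141, 147, 180, 182, 182, 179, 176, 170, 168, 168, 165, 80, 39, 70, 76, 75, 71, 72, 74]
[0.48320555 0.04772864 0.17912685]
at [0.4833 0.0474 0.1791] head 74.0 tilt -1.0 row [ 0.0339 -0.0003  0.1507] -0.0008
[ 0.0063 -0.0007]
[-0.0084 -0.0007]
```

View pics/w4.png

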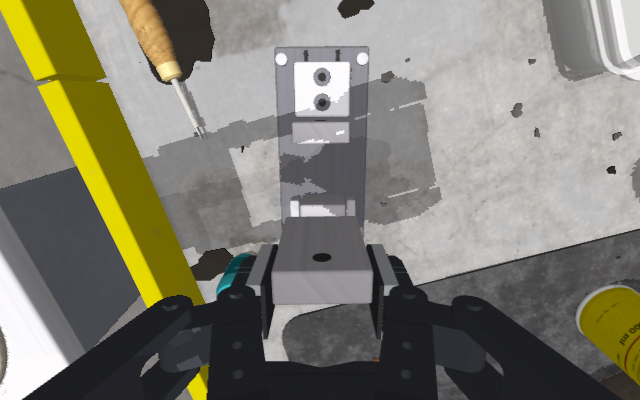

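The first plate's top shows at rows 122–143 just in front of the block (face edge row 118). The held plate is at (322,288), squarely aligned with the bed.

Run:
```python
from h import *
s=manip.get_state();T=tool(s)
y=np.array([.2756,.9613]);o=np.array([.4916,.0773]);x=np.array([y[1],-y[0]])
for u,v,z in((321,122,.074),(321,143.5,.074),(321,118,.042)):
    d=onz('wrist',u,v,z,s)[:2]-o;print((d@x).round(4),(d@y).round(4))
for v in(271.5,304.5):print((np.linalg.inv(T)@np.r_[onz('wrist',322,v,s['position'][2]+.0164,s),1])[:2].round(4))
```

```text
-0.0012 0.0249
-0.0012 0.0103
-0.0014 0.0255
[ 0.0089 -0.0007]
[-0.0057 -0.0007]
```

Emit:
{"api": "move_arm", "payload": {"deltas": [[[0.035,0,0.03,-0.001,1],[0.035,0,0.06,-0.001,1],[0.035,0,0.09,-0.001,1],[0.035,0,0.115,-0.001,1],[0.035,0,0.132,-0.001,1],[0.035,0,0.145,-0.001,1],[0.035,0,0.151,-0.001,1],[0.035,0,0.152,-0.001,1],[0.035,0,0.152,-0.001,1]]]}}

```text
clock: 10.25
position: [0.4915, 0.0751, 0.058]
ee_rot: [0.0, 0.798, 0.603, 0.0]
contact_force: [0.6, -0.6, -0.8]
width: 0.0391
gripper_force: 41.3
```

Emit:
{"api": "move_arm", "payload": {"deltas": [[[0,0,0.0007,0,1],[0,0,0.0007,0,0.3],[0,0,0.0007,0,-0.5],[0,0,0.0007,0,-1],[0,0,0.0007,0,-1],[0,0,0.0007,0,-1],[0,0,-0.03,0,-1],[0,0,-0.07,0,-1],[0,0,-0.1,0,-1],[0,0,-0.13,0,-1],[0,0,-0.13,0,-1]]]}}

```text
clock: 11.35
position: [0.4932, 0.0756, 0.1649]
ee_rot: [0.002, 0.798, 0.603, 0.003]
contact_force: [0.8, 0.8, 0.0]
width: 0.0853
gripper_force: 0.0
```

Run:
```python
from h import *
y=np.array([.2756,.9613]);o=np.array([.4916,.0773])
p=o-y*.145;print(p)
row([*p,.16],74.1);row([*p,.062],74.1)
```

```text
[ 0.451638  -0.0620885]
at [0.4932 0.0756 0.1649] head 74.21 tilt -1.0 row [-0.1798 -0.0032  0.0057] 0.0009
at [0.4932 0.0756 0.1649] head 74.21 tilt -1.0 row [-0.18   -0.0041  0.1282] 0.0009
```

Emit:
{"api": "move_arm", "payload": {"deltas": [[[-0.06,-0.001,0.005,0,1],[-0.12,-0.002,0.005,0,1],[-0.18,-0.003,0.005,0,1],[-0.18,-0.003,0.005,0,1],[-0.18,-0.003,0.03,0,1],[-0.18,-0.003,0.07,0,1],[-0.18,-0.003,0.1,0,1],[-0.18,-0.003,0.125,0,1],[-0.18,-0.003,0.132,0,1],[-0.18,-0.003,0.132,0,1],[-0.18,-0.003,0.132,0,1]]]}}

```text
clock: 12.45
position: [0.4499, -0.0623, 0.0565]
ee_rot: [0.0, 0.797, 0.603, 0.0]
contact_force: [0.9, 0.4, -1.0]
width: 0.0001
gripper_force: 0.0
```

Run:
```python
from h import *
s=manip.get_state();im=manip.get_image('wrist');sd=manip.get_image('side')
B=cv2.resize(sd[185:305,280:440],(480,360));A=cv2.resize(im,(320,200));c=np.zeros((360,800,3),np.uint8);c[:,:480]=B;c[:200,480:]=A
cv2.imwrite("pics/m5.png",c[:,:,::-1]);print(s['position'],s['width'],s['contact_force'])
y=np.array([.2756,.9613]);o=np.array([.4916,.0773]);print((s['position'][:2]-o)@y,(s['position'][:2]-o)@[y[1],-y[0]])
```

```text
[ 0.44993324 -0.06225919  0.05648362] 0.0001047212329534778 [ 0.89833304  0.38294667 -1.00445881]
-0.14564160913928292 -0.0015917399887496048
```

View pics/m5.png

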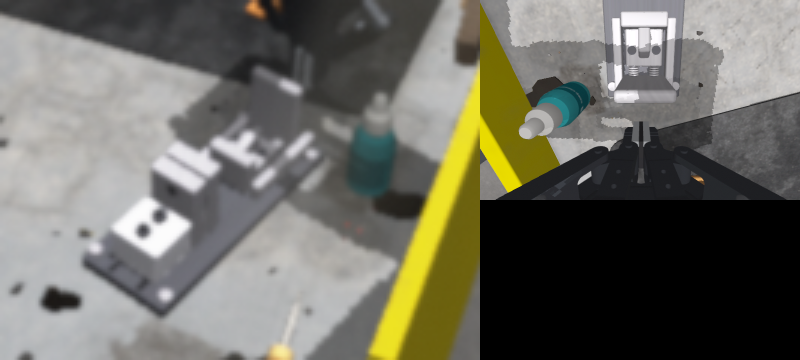

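Both plates stand upright in line before the block, and the closed fingers are centred behind the push plate. Now I'll push.

Emit:
{"api": "move_arm", "payload": {"deltas": [[[0.015,0.001,-0.002,0,1],[0.025,0.001,-0.003,0,1],[0.033,0.001,-0.003,0,1],[0.041,0.001,-0.003,0,1],[0.049,0.001,-0.003,0,1],[0.057,0.001,-0.003,0,1],[0.063,0.001,-0.003,0,1],[0.069,0.001,-0.003,0,1],[0.074,0.001,-0.003,0,1],[0.075,0.001,-0.003,0,1],[0.075,0.001,-0.003,0,1],[0.075,0.001,-0.003,0,1]]]}}

```text
clock: 13.75
position: [0.4665, -0.005, 0.0585]
ee_rot: [0.0, 0.798, 0.603, 0.0]
contact_force: [-0.2, -3.3, 1.5]
width: 0.0
gripper_force: 1.5
```

Emit:
{"api": "move_arm", "payload": {"deltas": [[[0.003,0,0,0,1],[0.006,0,0,0,1],[0.008,0,0,0,1],[0.008,0,0,0,1],[0.008,0,0,0,1]]]}}

```text
clock: 14.25
position: [0.4682, 0.0012, 0.0585]
ee_rot: [0.0, 0.798, 0.603, -0.0]
contact_force: [-0.7, -4.6, 2.0]
width: 0.0002
gripper_force: 2.2
```

Emit:
{"api": "move_arm", "payload": {"deltas": [[[0.0025,0,0,0,1],[0.004,0,0,0,1],[0.004,0,0,0,1],[0.004,0,0,0,1]]]}}

```text
clock: 14.65
position: [0.469, 0.0039, 0.0585]
ee_rot: [0.0, 0.797, 0.603, -0.0]
contact_force: [-1.3, -6.0, 2.6]
width: -0.0
gripper_force: 3.0
```

Emit:
{"api": "move_arm", "payload": {"deltas": [[[0.0025,0,0,0,1],[0.004,0,0,0,1],[0.004,0,0,0,1],[0.004,0,0,0,1]]]}}

```text
clock: 15.05
position: [0.4696, 0.0063, 0.0585]
ee_rot: [0.001, 0.797, 0.604, -0.001]
contact_force: [-1.8, -8.6, 2.4]
width: 0.0
gripper_force: 4.2
```

Run:
```python
from h import *
s=manip.get_state();im=manip.get_image('wrist');sd=manip.get_image('side')
y=np.array([.2756,.9613]);o=np.array([.4916,.0773]);print((s['position'][:2]-o)@y,s['contact_force'][:2]@y,s['contact_force'])
B=cv2.resize(sd[185:305,280:440],(480,360));A=cv2.resize(im[0:180,240:400],(320,360))
cv2.imwrite("pics/m6.png",np.hstack([B,A])[:,:,::-1])
```

```text
-0.07426706891120544 -8.72122179754905 [-1.77996999 -8.56201193  2.36652685]
```

View pics/m6.png

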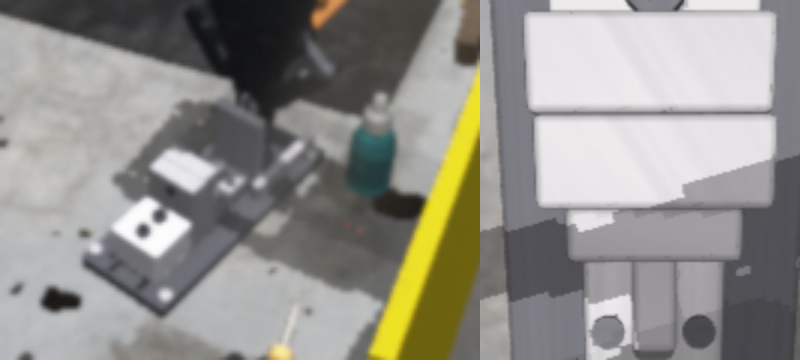

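The plates are flush against each other, the block and the nose. I'll press slightly more, let it settle, and hand in.

Emit:
{"api": "move_arm", "payload": {"deltas": [[[0.001,0,0,0,1],[0.0018,0,0,0,1],[0.0018,0,0,0,1],[0.0018,0,0,0,1],[0.0018,0,0,0,1],[0.0018,0,0,0,1]]]}}

```text
clock: 15.75
position: [0.47, 0.0074, 0.0586]
ee_rot: [0.001, 0.797, 0.604, -0.001]
contact_force: [-2.1, -9.3, 3.7]
width: -0.0001
gripper_force: 4.8
```

```bash
python3 -c "
from rig import manip
print(manip.sign_off())"
```

```text
the job is handed in; nothing more can be done
None
```

I stood two plates upright in the gap and handed the job in with the arm still holding the clamp pushed at about 9.5 N. The last picture shows them tight between nose and block, and I estimate the slide stopped about 4 mm short of full stroke; the third plate stayed in the rack, and the sign-off returned no verdict.

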